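Set the portion stop and hold a cheese in the corner of the wire cutter

TASK

Portion a cheese on the wire cutter: first slide the portion stop fully to its right-hand end, away from the wire groove, for the largest portion. Then lay the smooth pale block of cheese flat on the marble slab, its long side along the fence, slide it until it is flush against both fence and stop, and hold it there for the cut with one firm diagonal push, down onto the slab and into that corner at once, with the fingers on the long part left of the groove, clear of the wire's line. The program finishes while still holding this push: do not let go; do not crush the cheese, leave the wire bow folded back and the other cheeses where they are.

Things in the scene. Friction and masses are not known exactly. Their poses are not given: they have to be found in the camera images.
- cutter: The wire cheese cutter, fixed on the counter; place and yaw vary. White marble slab on feet, fence at its far side, stop at its right. Origin on the counter under the slab; x away from the robot, y left, z up. Slab: x -85 to +95 mm, y -145 to +140 mm, top at z = 20 mm. A wire groove 4 mm wide crosses it along x at y = -60 mm; right of it works the portion stop, left of it is free slab.
- slab: The marble slab, same origin and axes as the cutter. Slab, fence and stop plate are polished: the block slides on them with friction 0.2 to 0.3, while fingertips hold its top better (about 0.6).
- fence: The cutter's upright aluminium fence along y at the slab's far side, same origin and axes as the cutter: its front face lies at x = +55 mm, it is 10 mm thick and rises 36 mm above the slab (to z = 56 mm), with a narrow slit for the wire at y = -60 mm.
- portion_stop (a joint): The portion stop's place along the fence, m: 0 = nearest the groove (face 5 mm right of it), growing to the right (cutter's -y) to 0.045 at its end stop (face 50 mm right of the groove, y = -110 mm). Starts between 0 and 0.022. Rubs with about 2.5 N and stays where it is left; more than that pushes it along.
- stop_plate: The stop's upright steel plate with its grip: 60 mm along x, 10 mm along y, rising 37.5 mm above the slab, at right angles to the fence on its robot side. Origin at slab height in the fence's front face, on the plate's left (working) face; axes as the cutter's.
- stop_grip (a point): Centre of the stop's black upright grip tab, which stands on top of the plate: 26 mm along x, 12 mm along y, 30 mm high (from z = 57 to 87 mm above the counter), free on both y sides above the plate; 46 mm in front of the fence face. Axes as the cutter's.
- stop_face (a point): Point on the stop's working face (its left side, facing +y of the cutter), 29 mm in front of the fence face and 20 mm above the slab. A block seated in the corner has its right end here.
- groove (a point): Point of the wire groove at slab height, 29 mm in front of the fence face. Axes as the cutter's. Holding, the fingers press at least 12 mm to its left (+y).
- block_centre (a point): Centre (half-way up) of the smooth pale rectangular block of cheese: 58 mm along x, 105 along y, 52 high, firm, 0.23 to 0.46 kg. It lies flat on the counter left of the cutter, at the near or the far of two places; the other holds the herb block. Seated in the corner, with the stop at its end, its centre is at x = 26, y = -57.5, z = 46 mm of the cutter.
- block: The same block; origin at the centre of its underside, z up, y along its length.
- bow (a joint): Hinge of the wire bow, rad: 0 = folded back as it starts, growing as it is pulled down to the slab (1.92). The bow is a steel rod arch with a black handle, hinged behind the fence at x = 82, y = -60, z = 34 mm of the cutter, leaning back 20 degrees from vertical, up to about 290 mm above the counter. Leave it.
- herb_block: Bystander: taller cheese block, 67 x 86 x 66 mm, with a speckled herb top; origin at its underside's centre.
- pale_wedge: Bystander: thin pale wedge, 72 x 107 x 40 mm, right of the cutter; origin underneath.
- wax_wedge: Bystander: dark wax-dipped wedge, 137 x 141 x 56 mm, front right; origin underneath.
- foil_round: Bystander: white foil-wrapped round cheese, 152 x 117 x 63 mm, back right; origin underneath.

How it is judged:
On the way, in this order (a step that is already met when the one before it is completed fails the run):
1. the portion stop stands at its right-hand end, the cheese not yet on the slab (value of joint portion_stop above 0.042 m and horizontal distance between block_centre and groove above 0.15 m), for 0.2 s.
2. the block of cheese lies flat on the slab (contact force between block and slab above 1 N and z of block_centre in the frame of cutter below 0.05 m and angle between block's own z axis and vertical below 0.08 rad), for 0.2 s.
At the end, for the whole second after the job is handed in: Still pushing: stop within 3 mm of its end; block flat, at rest, along the fence within 0.05 rad, within 3.5 mm of fence and stop, bearing on fence > 1 N, stop > 0.5 N, slab > 7 N; robot pushes it > 3 N, fingers 12 mm or more left of the groove; bow folded back (value of joint portion_stop above 0.042 m and x of block_centre in the frame of cutter above 0.0225 m and y of block_centre in the frame of cutter below -0.054 m and z of block_centre in the frame of cutter between 0.042 and 0.049 m and angle between the y axis of block and the y axis of cutter, either way round below 0.05 rad and angle between block's own z axis and vertical below 0.05 rad and contact force between block and fence above 1 N and contact force between block and stop_plate above 0.5 N and contact force between block and slab above 7 N and contact force between block and the fingers above 3 N and linear speed of block below 0.01 m/s and y of the grasp point in the frame of groove above 0.012 m and value of joint bow below 0.2 rad); the arm keeps its last pose, push and grip.
It fails at once if the cheese is crushed (pressed on the slab with more than 80 N) (contact force between block and slab above 80 N).
It fails at once if the wire bow is pulled down (value of joint bow above 0.3 rad).
It fails at once if another cheese is pushed away by more than 20 mm (distance of any of herb_block, pale_wedge, wax_wedge, foil_round from where it was at the start of the episode above 0.02 m).
It also fails if it takes over 64 s, if anything falls off the work surface, if the arm or the gripper's body presses on something with over 40 N, if the wrist force passes 120 N, or if a joint passes its speed limit or range.

ROBOT

A 6-joint arm with a two-finger parallel gripper is mounted at the origin on a cart in front of the work surface, level with it; the furniture and walls round the work are solid. World frame = base frame: x ahead of the robot, y to its left, z up, the work surface at z = 0. Lengths are in m, angles in rad, forces in N, time in s.
With the tool pointing down it reaches from about 0.25 to 0.775 m from the base axis. Payload 4 kg.
Tool frame: the origin (TCP) lies midway between the tips of the shut fingers; the grasp point (between the pads) lies 19 mm behind it; z points along the fingers, y is the line along which they close (so a half turn about z gives the same grasp; the last joint's range is limited). The gripper opens to 94 mm and grips with 3 to 60 N. Pads are 16 mm wide; open, the fingers measure 119 mm over their backs; the gripper's body (75 mm by 177 mm) begins 78 mm behind the grasp point.
Start: joints at [-1.318, 0.087, 1.371, -0, 1.684, -0.103], TCP at [0.192, -0.516, 0.206] pointing down, gripper open.
Joint ranges: [-3.1, 3.1], [-0.76, 2.03], [0.27, 2.55], [-1.08, 4.22], [0.17, 2.65], [-2.57, 2.57]. Speed limits (rad/s): [2.79, 2.79, 3.14, 3.14, 3.14, 3.14].

INTERFACE

Orientations are given as a 3x3 rotation matrix whose columns are the frame's x, y, z axes.
In Python, from bench import r, optics, ticket gives the robot as it stands.
- The arm moves only by the tool step_arm, never from a script. Its argument "rows" is a list of rows, each a list of 3 entries, a list of its own where there are three numbers: the shift along the tool's x, y, z as a fraction of full scale, then the turn, a rotation vector about the tool's x, y, z as a fraction of full scale, then the gripper command: -1 is fully open, 1 is shut, values between are in proportion. A call has 1 to 8 rows; each row is the pose to reach, as a shift and turn from the pose commanded when the call began, along the tool's axes at that moment; what a row does not reach only later rows make up. Full scale, the value 1, is 400 mm for a shift and 120 degrees for a turn. A row lasts 1/12 s, in which the tool goes at most 41.7 mm and 7.16 degrees, less where a joint would pass 70% of its speed; a pose out of reach is approached as far as the arm can. A call with a number of a shift or a turn outside -1 to 1 is refused whole. A call with a gripper value outside its range is refused whole. The fingers move at their own pace and stop on an object; the grip force is fixed at half the most. Time passes only in rows, so rows that repeat a pose let the fingers close. It gives the time, the measured TCP pose, the force, the opening and the grip force at its end, in the units of the state.
- r.read_state(): the state, without advancing time (a new reading comes with each control period).
- optics.snapshot(name): name is "side" or "top"; returns a dict with "frame" (400x640x3 uint8, red, green, blue), "z_map" (400x640 float32, m along the optical axis (not along the pixel's ray), 0 where there is no reading), "intrinsics" (3x3 intrinsics, pixels), "R" (3x3) and "t" (3): a world point X has camera coordinates R X + t. Camera axes: x right, y down, z forward; pixel columns grow to the right and rows downward; lengths in m; the calibration is good to about 2 mm. A picture is of the moment at which its call begins.
- ticket.close_job(): hands the job in; it is judged then, once.
The state is a dict: "clock": time; "joints": joint angles; "dq": joint speeds; "joint_efforts": joint torques, N m; "eef_pos": TCP position; "ee_rot": TCP orientation; "ft_force": force on the tool from outside, world axes, zero at the start; "moment": the same for the moment, N m; "gripper_width": finger opening in m; "gripper_force": force on a finger pad.
Only numpy, scipy, OpenCV 4.12 (cv2) and the standard library are available. Lean on these libraries where they do the work, as an engineer would, in place of code of your own. Each camera call takes 0.05 s, during which the arm holds its last target. There are 200 camera calls.

## Working session

There is one attempt and no reset: what is moved stays moved. The work goes in short steps, Python scripts to look and compute and a tool call to move; the robot and the scene stay as the last step left them, time stands still between calls to the robot, and variables do not carry over. Pictures are saved under pics/ and viewed, at most 10 in all, crops included, and the job is handed in when it is done.

Besides the shell and the picture viewer there is one more tool, called after "Call:" by a JSON object that holds its "name" and its "arguments". step_arm: Moves the arm, as the interface text tells. Its arguments: {"type":"object","properties":{"rows":{"type":"array","items":{"type":"array"}}},"required":["rows"]}

```bash
mkdir -p pics
python3 - <<'E'
from bench import r,optics,ticket
import cv2,numpy as np
for n in("top","side"):
    s=optics.snapshot(n); np.savez(f"{n}0.npz",**s); cv2.imwrite(f"pics/{n}0.png",s["frame"][:,:,::-1]); print(n,s["R"].round(3).tolist(),s["t"],s["intrinsics"].tolist())
st=r.read_state(); print({k:np.round(v,3).tolist() for k,v in st.items()})
E
```

```text
top [[-0.005, -1.0, -0.025], [-0.995, 0.008, -0.102], [0.102, 0.025, -0.994]] [-0.03822415  0.51009413  1.20059012] [[444.1595164585789, 0.0, 320.0610255522027], [0.0, 444.1595164585789, 199.33142746883536], [0.0, 0.0, 1.0]]
side [[-0.891, -0.454, -0.011], [-0.288, 0.584, -0.759], [0.351, -0.673, -0.651]] [0.41769344 0.2272281  1.0794643 ] [[443.2884052823198, 0.0, 319.1848785296992], [0.0, 443.2884052823198, 199.0848583005266], [0.0, 0.0, 1.0]]
{'clock': 0.1, 'joints': [-1.318, 0.088, 1.372, -0.0, 1.684, -0.103], 'dq': [-0.001, -0.001, -0.002, -0.0, -0.001, -0.001], 'joint_efforts': [0.002, -34.125, -30.33, 0.072, 0.03, -0.0], 'eef_pos': [0.191, -0.515, 0.204], 'ee_rot': [[0.937, 0.348, -0.0], [0.348, -0.937, 0.002], [0.0, -0.002, -1.0]], 'ft_force': [0.168, 0.234, -0.117], 'moment': [-0.015, 0.012, -0.049], 'gripper_force': 0.0, 'gripper_width': 0.094}
```

View pics/top0.png

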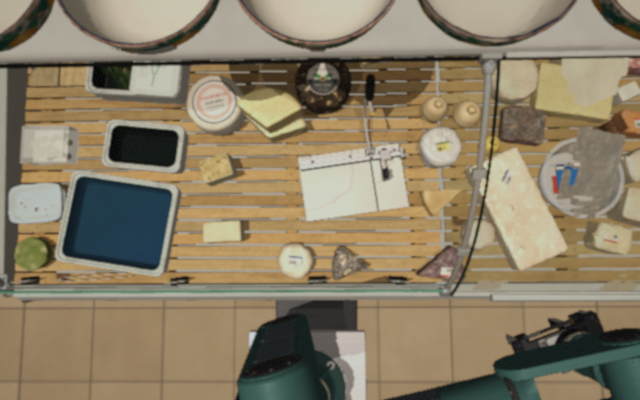

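View pics/side0.png

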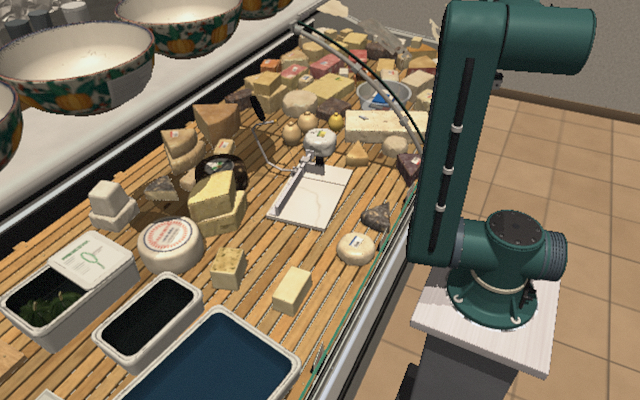

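The top view shows the cutter slab at about (300–408, 145–220), with its fence along row ~155, the grip tab at (387,172) and the bow handle at (370,90). The smooth pale block is at the near place, (222,231), and the herb block at the far place, (217,168). In the side view the arm stands clear of everything.

```bash
cat > h.py <<'E'
import numpy as np,cv2
from bench import r,optics,ticket
def cloud(s):
    K,R,t,z=s["intrinsics"],s["R"],s["t"],s["z_map"]
    v,u=np.mgrid[:z.shape[0],:z.shape[1]]
    c=np.stack([(u-K[0,2])/K[0,0]*z,(v-K[1,2])/K[1,1]*z,z],-1)
    X=(c-t)@R; X[z<=0]=np.nan
    return X
def rect(P):
    (c,sz,a)=cv2.minAreaRect((P[:,:2]*1000).astype(np.float32)); return np.round(c,1),np.round(sz,1),round(a,2)
E
python3 - <<'E'
from h import *
s=dict(np.load("top0.npz"));X=cloud(s);f=s["frame"]
def reg(u0,u1,v0,v1): return X[v0:v1,u0:u1].reshape(-1,3)
def filt(P,a,b): return P[(P[:,2]>a)&(P[:,2]<b)]
B=filt(reg(195,250,212,250),.042,.062);print("block",len(B),rect(B),np.median(B,0))
H=filt(reg(195,240,148,190),.055,.08);print("herb",len(H),rect(H))
S=filt(reg(290,415,140,226),.013,.027);print("slab",len(S),rect(S),np.median(S[:,2]))
F=filt(reg(290,415,140,172),.045,.06);print("fence etc",len(F),rect(F))
G=filt(reg(375,400,155,190),.07,.1);print("grip",len(G),rect(G),np.median(G,0))
P=filt(reg(375,400,155,200),.045,.065);print("plate",len(P),P.min(0),P.max(0))
c=cv2.resize(f[125:250,190:420],None,fx=3.4,fy=3.4,interpolation=cv2.INTER_CUBIC);cv2.imwrite("pics/c0.png",c[:,:,::-1])
E
```

```text
block 770 (array([423.1, 223.5]), array([ 55.2, 103.8]), 3.12) [0.42326167 0.22224016 0.0518112 ]
herb 723 (array([595. , 239.1]), array([64.6, 82.2]), 17.84)
slab 5635 (array([ 559. , -133.3]), array([180.9, 285.4]), 7.95) 0.020387880263292142
fence etc 433 (array([ 621.2, -126.3]), array([276.1,  63.9]), 89.66)
grip 49 (array([ 573.5, -219. ]), array([24.5, 12.6]), 5.84) [ 0.57220416 -0.21688113  0.08548437]
plate 132 [ 0.55841965 -0.25715263  0.045273  ] [ 0.62650096 -0.19172541  0.06499621]
```

View pics/c0.png

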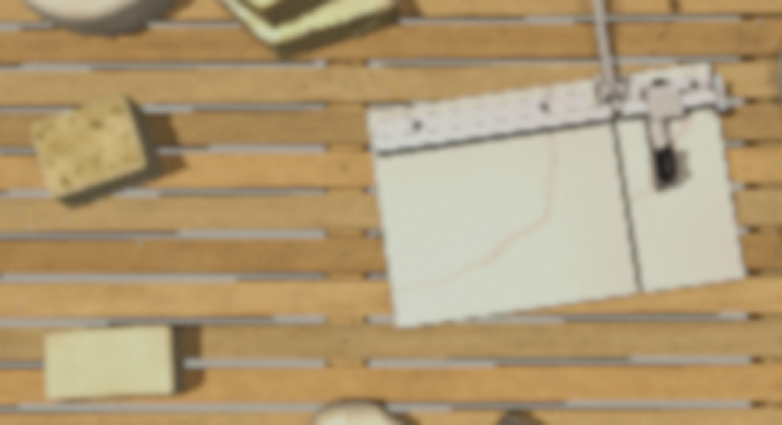

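The crop confirms the slab yaw of about 8° and the stop tab part-way along. A curved rail stands to the right, between the arm and the work, so I'll check its height and compute the way in.

```bash
cat >> h.py <<'E'
YAW=np.deg2rad(7.95); O=np.array([.5537,-.1315])
def cut(x,y): # cutter mm -> world m
    c,s=np.cos(YAW),np.sin(YAW); return O+np.array([c*x-s*y,s*x+c*y])/1000
def tocut(p):
    c,s=np.cos(YAW),np.sin(YAW); d=(np.asarray(p)[:2]-O)*1000; return np.array([c*d[0]+s*d[1],-s*d[0]+c*d[1]])
def go(xy,z,yaw_deg,st=None):
    st=st or r.read_state(); R=np.array(st["ee_rot"]); p=np.array(st["eef_pos"])
    y=np.deg2rad(yaw_deg); T=np.array([[np.cos(y),np.sin(y),0],[np.sin(y),-np.cos(y),0],[0,0,-1]])
    d=R.T@(np.array([*xy,z])-p)/.4; w=cv2.Rodrigues(R.T@T)[0].ravel()/np.deg2rad(120)
    print("shift",d.round(4).tolist(),"turn",w.round(4).tolist())
E
python3 - <<'E'
from h import *
X=cloud(dict(np.load("top0.npz")))
for u,v in[(488,65),(492,130),(482,180),(470,230),(455,280),(450,290),(400,281),(300,283),(180,281),(300,292),(380,292),(436,100),(437,150),(445,235),(438,265)]: print(u,v,X[v,u].round(3))
go(cut(9,-58),.2,7.95); print(cut(9,-58), tocut([.5735,-.219]))
E
```

```text
488 65 [ 0.727 -0.376  0.413]
492 130 [ 0.61  -0.393  0.373]
482 180 [ 0.555 -0.476  0.058]
470 230 [ 0.416 -0.384  0.236]
455 280 [ 0.287 -0.41   0.002]
450 290 [ 0.262 -0.389  0.026]
400 281 [ 0.289 -0.252  0.053]
300 283 [ 0.278  0.018 -0.03 ]
180 281 [0.29  0.336 0.045]
300 292 [0.264 0.01  0.081]
380 292 [ 0.254 -0.205 -0.008]
436 100 [ 0.771 -0.357  0.074]
437 150 [ 0.637 -0.358  0.063]
445 235 [ 0.41  -0.388 -0.004]
438 265 [ 0.33  -0.353  0.052]
shift [1.1737, -0.437, 0.0122] turn [-0.0009, 0.0, 0.1036]
[ 0.57063542 -0.18769779] [  7.50767837 -89.39756577]
```

```bash
python3 -c "
from h import *
go([.2,-.3],.3,7.95)"
```

```text
shift [0.2074, -0.4971, -0.2379] turn [-0.0009, 0.0, 0.1036]
```

Call:
{"name": "step_arm", "arguments": {"rows": [[[0.03,-0.07,-0.035],[0,0,0.02],1],[[0.06,-0.14,-0.07],[0,0,0.04],1],[[0.09,-0.21,-0.1],[0,0,0.05],1],[[0.12,-0.28,-0.135],[0,0,0.06],1],[[0.145,-0.35,-0.165],[0,0,0.075],1],[[0.175,-0.42,-0.2],[0,0,0.09],1],[[0.207,-0.497,-0.238],[0,0,0.104],1],[[0.207,-0.497,-0.238],[0,0,0.104],1]]}}

```text
clock: 0.77
eef_pos: [0.2005, -0.2974, 0.3049]
ee_rot: [[0.99, 0.14, 0.004], [0.14, -0.99, -0.006], [0.003, 0.006, -1.0]]
ft_force: [-0.0, -0.7, 1.0]
gripper_width: 0.0442
gripper_force: 0.0
```

```bash
python3 -c "
from h import *
s=r.read_state();print(s['eef_pos'],s['ft_force'],s['gripper_width']);go(cut(9,-58),.2,7.95);go(cut(9,-58),.066,7.95)"
```

```text
[ 0.20048878 -0.29735555  0.30492114] [-0.01143908 -0.66111949  0.97194019] 0.044151674163716646
shift [0.9538, -0.1436, 0.2644] turn [0.003, -0.0015, 0.0008]
shift [0.9528, -0.1458, 0.5994] turn [0.003, -0.0015, 0.0008]
```

Call:
{"name": "step_arm", "arguments": {"rows": [[[0.08,-0.01,0],[0,0,0],1],[[0.18,-0.03,0],[0,0,0],1],[[0.28,-0.045,0.02],[0,0,0],1],[[0.38,-0.06,0.05],[0,0,0],1],[[0.48,-0.07,0.1],[0,0,0],1],[[0.58,-0.09,0.15],[0,0,0],1],[[0.68,-0.1,0.2],[0,0,0],1],[[0.78,-0.12,0.23],[0,0,0],1]]}}

```text
clock: 1.43
eef_pos: [0.4931, -0.2127, 0.209]
ee_rot: [[0.99, 0.138, -0.003], [0.138, -0.99, 0.001], [-0.003, -0.001, -1.0]]
ft_force: [0.7, -1.0, -0.0]
gripper_width: 0.0005
gripper_force: 0.0
```

```bash
python3 -c "
from h import *
go(cut(9,-58),.15,7.95);go(cut(9,-58),.066,7.95)"
```

```text
shift [0.2012, -0.035, 0.1469] turn [-0.0007, 0.0015, -0.0003]
shift [0.2018, -0.0347, 0.3569] turn [-0.0007, 0.0015, -0.0003]
```

Call:
{"name": "step_arm", "arguments": {"rows": [[[0.06,-0.01,0.03],[0,0,0],1],[[0.12,-0.02,0.06],[0,0,0],1],[[0.174,-0.024,0.12],[0,0,0],1],[[0.174,-0.024,0.18],[0,0,0],1],[[0.174,-0.024,0.18],[0,0,0],1],[[0.174,-0.024,0.18],[0,0,0],1]]}}

```text
clock: 1.93
eef_pos: [0.5584, -0.1939, 0.1374]
ee_rot: [[0.99, 0.138, -0.006], [0.138, -0.99, 0.002], [-0.005, -0.003, -1.0]]
ft_force: [0.1, 1.2, -0.2]
gripper_width: 0.0002
gripper_force: 0.0
```

Run:
```python
from h import *
s=optics.snapshot("top"); X=cloud(s)
cv2.imwrite("pics/t1.png",cv2.resize(s["frame"][120:250,280:430],None,fx=4,fy=4,interpolation=cv2.INTER_CUBIC)[:,:,::-1])
st=r.read_state();print(st["eef_pos"],tocut(st["eef_pos"]),st["ft_force"])
go(cut(9,-58),.066,7.95)
```

```text
[ 0.55933469 -0.19457524  0.13980934] [ -3.14332852 -63.24835594] [0.00362894 0.20966442 0.75117138]
shift [0.0306, -0.0131, 0.1845] turn [-0.0002, 0.0007, -0.0005]
```

View pics/t1.png

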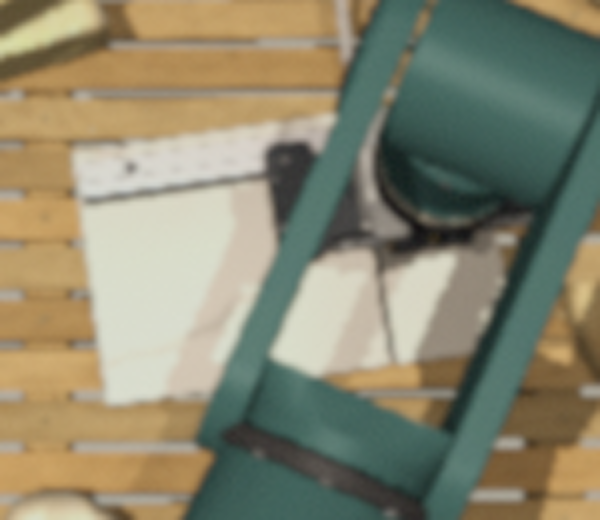

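The arm hides the tab in the top view, but the measured position puts the fingers 7 mm left of it. I'll lower now and push in small steps.

Call:
{"name": "step_arm", "arguments": {"rows": [[[0.03,-0.01,0.05],[0,0,0],1],[[0.03,-0.01,0.1],[0,0,0],1],[[0.03,-0.01,0.14],[0,0,0],1],[[0.03,-0.01,0.17],[0,0,0],1],[[0.03,-0.01,0.18],[0,0,0],1],[[0.03,-0.01,0.18],[0,0,0],1]]}}

```text
clock: 2.48
eef_pos: [0.5708, -0.189, 0.0685]
ee_rot: [[0.991, 0.137, -0.0], [0.137, -0.991, -0.0], [-0.0, 0.0, -1.0]]
ft_force: [-0.5, 0.2, 0.4]
gripper_width: 0.0006
gripper_force: 0.0
```

Run:
```python
from h import *
st=r.read_state();print(st["eef_pos"],tocut(st["eef_pos"]),st["ft_force"])
go(cut(9,-96.5),.066,7.95)
```

```text
[ 0.57076101 -0.18903969  0.06849653] [  8.93879019 -59.34637513] [-0.51741283  0.24060427  0.38363019]
shift [0.0003, 0.0929, 0.0063] turn [0.0, 0.0, -0.0007]
```

Call:
{"name": "step_arm", "arguments": {"rows": [[[0,0.02,0],[0,0,0],1],[[0,0.035,0],[0,0,0],1],[[0,0.045,0],[0,0,0],1],[[0,0.055,0],[0,0,0],1],[[0,0.065,0],[0,0,0],1],[[0,0.072,0],[0,0,0],1],[[0,0.08,0],[0,0,0],1],[[0,0.08,0],[0,0,0],1]]}}

```text
clock: 3.15
eef_pos: [0.5756, -0.2212, 0.0683]
ee_rot: [[0.991, 0.137, 0.0], [0.137, -0.991, -0.001], [0.0, 0.001, -1.0]]
ft_force: [-0.2, 0.7, 0.0]
gripper_width: 0.0002
gripper_force: 0.3
```

Run:
```python
from h import *
st=r.read_state();print(st["eef_pos"],tocut(st["eef_pos"]),st["ft_force"])
```

```text
[ 0.57556336 -0.22115141  0.06828085] [  9.25364676 -91.81367582] [-0.154554    0.72062643  0.00594849]
```

Call:
{"name": "step_arm", "arguments": {"rows": [[[0,0.005,0],[0,0,0],1],[[0,0.01,0],[0,0,0],1],[[0,0.014,0],[0,0,0],1],[[0,0.017,0],[0,0,0],1],[[0,0.02,0],[0,0,0],1]]}}

```text
clock: 3.57
eef_pos: [0.576, -0.2246, 0.0681]
ee_rot: [[0.99, 0.139, -0.002], [0.139, -0.99, 0.007], [-0.001, -0.007, -1.0]]
ft_force: [-2.2, 11.4, 3.3]
gripper_width: 0.0005
gripper_force: 6.1
```

Run:
```python
from h import *
st=r.read_state();print(st["eef_pos"],tocut(st["eef_pos"]),st["ft_force"])
s=optics.snapshot("side"); cv2.imwrite("pics/s2.png",cv2.resize(s["frame"][100:250,240:390],None,fx=4,fy=4,interpolation=cv2.INTER_CUBIC)[:,:,::-1])
```

```text
[ 0.57600966 -0.22463789  0.06811914] [  9.21345289 -95.32837689] [-2.18559163 11.40145269  3.2607392 ]
```

View pics/s2.png

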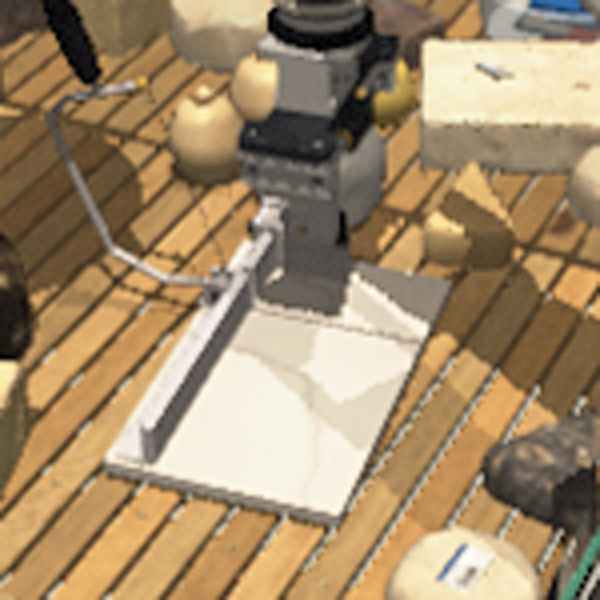

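The push force has risen to 11 N at cutter y = −95 mm, where I expected the end stop, and the picture shows the bow still folded back (pixels 50–215, 90–290). I'll back off, lift and go to the block.

Call:
{"name": "step_arm", "arguments": {"rows": [[[0,-0.02,0],[0,0,0],1],[[0,-0.035,-0.01],[0,0,0],1],[[0,-0.05,-0.08],[0,0,0],1],[[0,-0.05,-0.17],[0,0,0],1],[[0,-0.05,-0.26],[0,0,0],1],[[0,-0.05,-0.33],[0,0,0],1],[[0,-0.05,-0.33],[0,0,0],1]]}}

```text
clock: 4.2
eef_pos: [0.577, -0.2105, 0.2096]
ee_rot: [[0.99, 0.137, 0.014], [0.137, -0.991, -0.008], [0.013, 0.01, -1.0]]
ft_force: [-0.5, 0.1, 0.8]
gripper_width: 0.0005
gripper_force: 0.0
```

Run:
```python
from h import *
st=r.read_state();print(st["eef_pos"],tocut(st["eef_pos"]),st["ft_force"])
go([.423,.2225],.2,93.1)
```

```text
[ 0.57695338 -0.21049804  0.2096093 ] [ 12.10376143 -81.45495201] [-0.46551546  0.06769298  0.84821549]
shift [-0.233, -1.1252, 0.0095] turn [0.0085, -0.0013, -0.7101]
```

Call:
{"name": "step_arm", "arguments": {"rows": [[[-0.02,-0.08,0],[0,0,-0.05],-1],[[-0.04,-0.18,0],[0,0,-0.105],-1],[[-0.06,-0.28,0],[0,0,-0.16],-1],[[-0.08,-0.38,0],[0,0,-0.215],-1],[[-0.1,-0.48,0],[0,0,-0.27],-1],[[-0.12,-0.58,0],[0,0,-0.325],-1],[[-0.14,-0.68,0],[0,0,-0.38],-1],[[-0.16,-0.78,0],[0,0,-0.43],-1]]}}

```text
clock: 4.87
eef_pos: [0.4666, 0.0928, 0.2]
ee_rot: [[0.504, 0.864, 0.001], [0.864, -0.504, -0.001], [-0.001, 0.002, -1.0]]
ft_force: [0.8, -0.3, 0.7]
gripper_width: 0.0505
gripper_force: 0.0
```

Call:
{"name": "step_arm", "arguments": {"rows": [[[0,0,0],[0,0,-0.05],-1],[[0,0,0],[0,0,-0.1],-1],[[0,0,0],[0,0,-0.15],-1],[[0,0,0],[0,0,-0.2],-1],[[0,0,0],[0,0,-0.25],-1],[[0,0,0],[0,0,-0.28],-1],[[0,0,0],[0,0,-0.28],-1],[[0,0,0],[0,0,-0.28],-1]]}}

```text
clock: 5.53
eef_pos: [0.4675, 0.0915, 0.2]
ee_rot: [[-0.052, 0.999, 0.0], [0.999, 0.052, -0.001], [-0.001, 0.0, -1.0]]
ft_force: [-0.7, 0.3, 0.2]
gripper_width: 0.0937
gripper_force: 0.0
```

Run:
```python
from h import *
st=r.read_state();print(st["eef_pos"],st["ft_force"],st["gripper_width"])
go([.423,.2225],.12,93.1)
```

```text
[0.46749496 0.09145012 0.19999676] [-0.74137065  0.27453371  0.17213838] 0.09370730561870529
shift [0.3332, -0.0941, 0.1997] turn [0.0001, 0.0005, -0.0009]
```

Call:
{"name": "step_arm", "arguments": {"rows": [[[0.08,-0.025,0],[0,0,0],-1],[[0.16,-0.05,0],[0,0,0],-1],[[0.25,-0.07,0.05],[0,0,0],-1],[[0.333,-0.094,0.1],[0,0,0],-1],[[0.333,-0.094,0.2],[0,0,0],-1],[[0.333,-0.094,0.2],[0,0,0],-1],[[0.333,-0.094,0.2],[0,0,0],-1]]}}

```text
clock: 6.12
eef_pos: [0.4205, 0.2218, 0.1177]
ee_rot: [[-0.054, 0.999, -0.006], [0.999, 0.054, -0.003], [-0.003, -0.006, -1.0]]
ft_force: [0.2, 0.5, 0.5]
gripper_width: 0.0944
gripper_force: 0.0
```

Run:
```python
from h import *
st=r.read_state();print(st["eef_pos"],st["ft_force"],st["gripper_width"])
go([.423,.2225],.015,93.1)
s=optics.snapshot("side"); cv2.imwrite("pics/s3.png",cv2.resize(s["frame"][180:340,200:360],None,fx=3.7,fy=3.7,interpolation=cv2.INTER_CUBIC)[:,:,::-1])
```

```text
[0.42050447 0.22181795 0.11767028] [0.17070754 0.50812666 0.53918045] 0.09442449134970665
shift [0.0021, 0.0079, 0.2566] turn [-0.003, 0.0014, -0.0001]
```

View pics/s3.png

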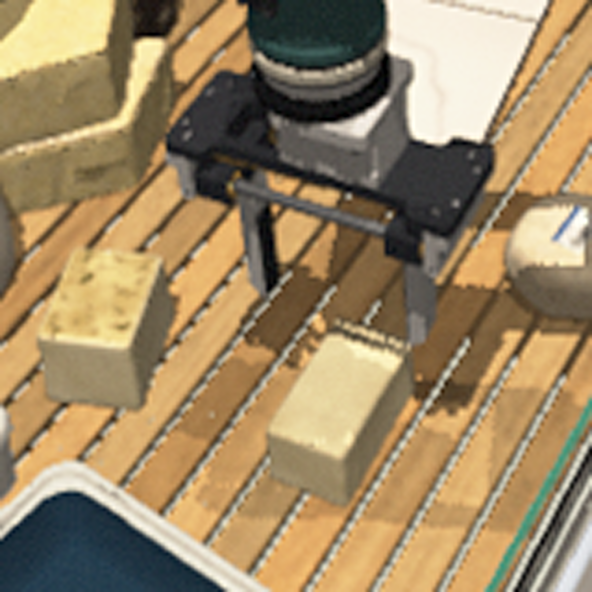

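The open fingers, at about (260,290) and (420,335) in the crop, straddle the block and clear the herb block. I'll go down and close.

Call:
{"name": "step_arm", "arguments": {"rows": [[[0,0.004,0.07],[0,0,0],-1],[[0,0.004,0.14],[0,0,0],-1],[[0,0.004,0.2],[0,0,0],-1],[[0,0.004,0.24],[0,0,0],-1],[[0,0.004,0.255],[0,0,0],-1],[[0,0.004,0.255],[0,0,0],-1],[[0,0.004,0.255],[0,0,0],1],[[0,0.004,0.255],[0,0,0],1]]}}

```text
clock: 6.83
eef_pos: [0.4267, 0.2233, 0.021]
ee_rot: [[-0.053, 0.999, 0.005], [0.999, 0.053, 0.002], [0.001, 0.005, -1.0]]
ft_force: [0.5, 0.2, 1.0]
gripper_width: 0.0839
gripper_force: 0.0
```

Call:
{"name": "step_arm", "arguments": {"rows": [[[0,0,0],[0,0,0],1],[[0,0,0],[0,0,0],1],[[0,0,0],[0,0,0],1],[[0,0,0],[0,0,0],1],[[0,0,0],[0,0,0],1],[[0,0,0],[0,0,0],1]]}}

```text
clock: 7.33
eef_pos: [0.4244, 0.223, 0.0187]
ee_rot: [[-0.054, 0.999, 0.0], [0.999, 0.054, 0.0], [0.0, 0.0, -1.0]]
ft_force: [-1.1, -0.8, 2.8]
gripper_width: 0.0579
gripper_force: 30.0
```

Call:
{"name": "step_arm", "arguments": {"rows": [[[0,0,-0.02],[0,0,0],1],[[0,0,-0.06],[0,0,0],1],[[0,0,-0.12],[0,0,0],1],[[0,0,-0.2],[0,0,0],1],[[0,0,-0.28],[0,0,0],1],[[0,0,-0.3],[0,0,0],1],[[0,0,-0.3],[0,0,0],1],[[0,0,-0.3],[0,0,0],1]]}}

```text
clock: 8.0
eef_pos: [0.4238, 0.2226, 0.137]
ee_rot: [[-0.054, 0.999, -0.001], [0.999, 0.054, -0.001], [-0.001, -0.001, -1.0]]
ft_force: [-1.1, -0.1, -3.8]
gripper_width: 0.0579
gripper_force: 30.0
```

Run:
```python
from h import *
st=r.read_state();print(st["eef_pos"],st["ft_force"],st["gripper_width"],st["gripper_force"])
s=optics.snapshot("side"); X=cloud(s); cv2.imwrite("pics/s4.png",cv2.resize(s["frame"][130:330,180:380],None,fx=3,fy=3,interpolation=cv2.INTER_CUBIC)[:,:,::-1])
go(cut(0,-45),.135,97.95);print(cut(0,-45))
```

```text
[0.42381161 0.2226243  0.13704122] [-1.06074846 -0.09842105 -3.84860163] 0.05787034760827182 29.979599118232727
shift [-1.013, 0.2878, 0.0024] turn [-0.0019, 0.0006, -0.0404]
[ 0.5599239  -0.17606751]
```

View pics/s4.png

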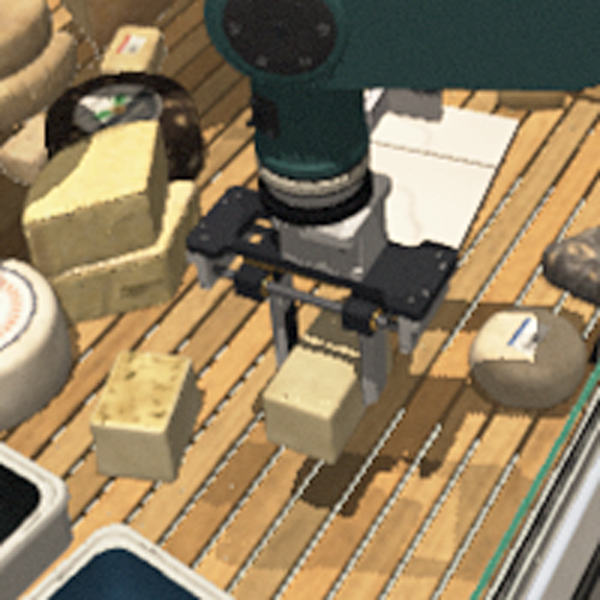

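The block is held level at 57.9 mm width with about 0.4 kg of weight shown. I'll carry it over to the slab.

Call:
{"name": "step_arm", "arguments": {"rows": [[[-0.03,0.01,0],[0,0,0],1],[[-0.1,0.03,0],[0,0,-0.01],1],[[-0.18,0.05,0],[0,0,-0.015],1],[[-0.26,0.075,0],[0,0,-0.02],1],[[-0.34,0.1,0],[0,0,-0.03],1],[[-0.42,0.12,0],[0,0,-0.03],1],[[-0.5,0.145,0],[0,0,-0.04],1],[[-0.58,0.165,0],[0,0,-0.04],1]]}}

```text
clock: 8.72
eef_pos: [0.5014, -0.0066, 0.1348]
ee_rot: [[-0.138, 0.99, -0.006], [0.99, 0.138, 0.001], [0.001, -0.005, -1.0]]
ft_force: [0.2, 0.5, -2.0]
gripper_width: 0.0578
gripper_force: 30.0
```

Run:
```python
from h import *
st=r.read_state();print(st["eef_pos"],st["ft_force"],st["gripper_width"],st["gripper_force"])
go(cut(0,-45),.135,97.95)
```

```text
[ 0.50142908 -0.00664672  0.13480802] [ 0.19462475  0.52226822 -2.03166853] 0.05775958260042725 29.98089462518692
shift [-0.4397, 0.0863, -0.0016] turn [-0.0026, -0.0007, -0.0001]
```

Call:
{"name": "step_arm", "arguments": {"rows": [[[-0.08,0.015,0],[0,0,0],1],[[-0.16,0.03,0],[0,0,0],1],[[-0.24,0.05,0],[0,0,0],1],[[-0.32,0.06,0],[0,0,0],1],[[-0.39,0.08,0],[0,0,0],1],[[-0.42,0.085,0],[0,0,0],1],[[-0.42,0.085,0],[0,0,0],1],[[-0.42,0.085,0],[0,0,0],1]]}}

```text
clock: 9.38
eef_pos: [0.5583, -0.1662, 0.1357]
ee_rot: [[-0.137, 0.991, -0.005], [0.991, 0.137, 0.003], [0.003, -0.004, -1.0]]
ft_force: [-0.2, 0.7, -2.9]
gripper_width: 0.0581
gripper_force: 30.0
```

Run:
```python
from h import *
st=r.read_state();print(st["eef_pos"],tocut(st["eef_pos"]),st["ft_force"],st["gripper_width"],st["gripper_force"])
go(cut(0,-45),.039,97.95)
```

```text
[ 0.55830724 -0.16622026  0.13571724] [ -0.23916213 -35.02379408] [-0.23459858  0.69373819 -2.90664213] 0.058114861825256006 29.979685842990875
shift [-0.0258, 0.0016, 0.2417] turn [-0.0019, -0.0016, -0.0008]
```

Call:
{"name": "step_arm", "arguments": {"rows": [[[-0.02,0,0.06],[0,0,0],1],[[-0.02,0,0.12],[0,0,0],1],[[-0.02,0,0.17],[0,0,0],1],[[-0.02,0,0.205],[0,0,0],1],[[-0.02,0,0.225],[0,0,0],1],[[-0.02,0,0.232],[0,0,0],1],[[-0.02,0,0.237],[0,0,0],1],[[-0.02,0,0.24],[0,0,0],1]]}}

```text
clock: 10.05
eef_pos: [0.5613, -0.1744, 0.0432]
ee_rot: [[-0.138, 0.99, 0.002], [0.99, 0.138, -0.001], [-0.001, 0.001, -1.0]]
ft_force: [1.3, -0.6, -2.8]
gripper_width: 0.0578
gripper_force: 30.0
```

Run:
```python
from h import *
st=r.read_state();print(st["eef_pos"],tocut(st["eef_pos"]),st["ft_force"],st["gripper_width"],st["gripper_force"])
```

```text
[ 0.56125992 -0.17438665  0.04317991] [  1.55565487 -43.52007368] [ 1.29515108 -0.57360004 -2.78929119] 0.05775488590023986 29.979602694511414
```

Call:
{"name": "step_arm", "arguments": {"rows": [[[0,0,0.004],[0,0,0],1],[[0,0,0.007],[0,0,0],1],[[0,0,0.009],[0,0,0],1],[[0,0,0.011],[0,0,0],1],[[0,0,0.013],[0,0,0],1],[[0,0,0.013],[0,0,0],1]]}}

```text
clock: 10.55
eef_pos: [0.5615, -0.1752, 0.0388]
ee_rot: [[-0.138, 0.99, 0.002], [0.991, 0.138, -0.001], [-0.001, 0.002, -1.0]]
ft_force: [-1.3, 1.3, 4.8]
gripper_width: 0.0576
gripper_force: 30.0
```

The block is on the slab with about 8 N. While still gripping I'll slide it right to the stop.

Call:
{"name": "step_arm", "arguments": {"rows": [[[0,0,0],[0,0,0],1],[[0,0,0],[0,0,0],1],[[-0.007,0,0],[0,0,0],1],[[-0.014,0,0],[0,0,0],1],[[-0.02,0,0],[0,0,0],1],[[-0.026,0,0],[0,0,0],1],[[-0.031,0,0],[0,0,0],1],[[-0.033,0,0],[0,0,0],1]]}}

```text
clock: 11.22
eef_pos: [0.5638, -0.1883, 0.0388]
ee_rot: [[-0.137, 0.991, 0.003], [0.991, 0.137, -0.001], [-0.001, 0.003, -1.0]]
ft_force: [-0.2, 1.5, 6.2]
gripper_width: 0.058
gripper_force: 30.0
```

Call:
{"name": "step_arm", "arguments": {"rows": [[[-0.002,0,0],[0,0,0],1],[[-0.004,0,0],[0,0,0],1],[[-0.004,0,0],[0,0,0],1]]}}

```text
clock: 11.47
eef_pos: [0.5639, -0.189, 0.0388]
ee_rot: [[-0.138, 0.99, 0.003], [0.99, 0.138, 0.001], [0.0, 0.003, -1.0]]
ft_force: [-0.1, 2.9, 5.7]
gripper_width: 0.0578
gripper_force: 30.0
```

Run:
```python
from h import *
st=r.read_state();print(st["eef_pos"],tocut(st["eef_pos"]),st["ft_force"],st["gripper_width"],st["gripper_force"])
```

```text
[ 0.56388837 -0.18900785  0.03884749] [  2.136607   -58.36429094] [-0.1007197   2.89762839  5.69989383] 0.05781930519435053 29.980710446834564
```

Call:
{"name": "step_arm", "arguments": {"rows": [[[-0.003,0,0],[0,0,0],1],[[-0.006,0,0],[0,0,0],1],[[-0.009,0,0],[0,0,0],1],[[-0.009,0,0],[0,0,0],1]]}}

```text
clock: 11.8
eef_pos: [0.5638, -0.1895, 0.0387]
ee_rot: [[-0.139, 0.99, 0.001], [0.99, 0.139, 0.006], [0.006, 0.002, -1.0]]
ft_force: [-1.9, 10.1, 7.8]
gripper_width: 0.0576
gripper_force: 30.0
```

It's seated against the stop at 10 N. I'll relax, open part-way and lift out.

Call:
{"name": "step_arm", "arguments": {"rows": [[[0.007,0,0],[0,0,0],1],[[0.008,0,0],[0,0,0],-0.5],[[0.008,0,0],[0,0,0],-0.5],[[0.008,0,0],[0,0,0],-0.5],[[0.008,0,0],[0,0,0],-0.5],[[0.008,0,-0.03],[0,0,0],-0.5],[[0.008,0,-0.08],[0,0,0],-0.5],[[0.008,0,-0.15],[0,0,0],-0.5]]}}

```text
clock: 12.47
eef_pos: [0.561, -0.1895, 0.0955]
ee_rot: [[-0.137, 0.991, -0.005], [0.991, 0.137, 0.002], [0.003, -0.005, -1.0]]
ft_force: [1.2, -0.6, -1.1]
gripper_width: 0.0703
gripper_force: 0.0
```

Run:
```python
from h import *
st=r.read_state();print(st["eef_pos"],tocut(st["eef_pos"]),st["ft_force"],st["gripper_width"],st["gripper_force"])
go(cut(-55,-58),.12,97.95);go(cut(-55,-58),.045,97.95)
```

```text
[ 0.56104905 -0.18946756  0.09550308] [ -0.7390054  -58.42688246] [ 1.23131646 -0.57027907 -1.09419687] 0.07034759460116634 0.0
shift [0.0011, -0.136, -0.0606] turn [-0.0023, -0.0014, -0.0005]
shift [0.0005, -0.135, 0.1269] turn [-0.0023, -0.0014, -0.0005]
```

Call:
{"name": "step_arm", "arguments": {"rows": [[[0,-0.02,-0.03],[0,0,0],1],[[0,-0.07,-0.03],[0,0,0],1],[[0,-0.12,-0.03],[0,0,0],1],[[0,-0.14,-0.03],[0,0,0],1],[[0,-0.14,0],[0,0,0],1],[[0,-0.14,0.05],[0,0,0],1],[[0,-0.14,0.1],[0,0,0],1],[[0,-0.14,0.12],[0,0,0],1]]}}

```text
clock: 13.13
eef_pos: [0.5057, -0.1966, 0.0451]
ee_rot: [[-0.137, 0.991, -0.005], [0.991, 0.137, 0.003], [0.003, -0.004, -1.0]]
ft_force: [-0.7, 0.0, -0.6]
gripper_width: 0.0206
gripper_force: 0.0
```

Call:
{"name": "step_arm", "arguments": {"rows": [[[0,0,0.005],[0,0,0],1],[[0,0,0.005],[0,0,0],1]]}}

```text
clock: 13.3
eef_pos: [0.5071, -0.1973, 0.0459]
ee_rot: [[-0.138, 0.99, -0.002], [0.99, 0.138, 0.001], [0.001, -0.002, -1.0]]
ft_force: [0.7, -1.3, -0.2]
gripper_width: 0.0071
gripper_force: 0.0
```

Run:
```python
from h import *
st=r.read_state();print(st["eef_pos"],tocut(st["eef_pos"]),st["ft_force"],st["gripper_width"],st["gripper_force"])
s=optics.snapshot("side"); cv2.imwrite("pics/s5.png",cv2.resize(s["frame"][110:250,250:390],None,fx=4.2,fy=4.2,interpolation=cv2.INTER_CUBIC)[:,:,::-1])
```

```text
[ 0.50710333 -0.19729673  0.04592755] [-55.24910969 -58.71963707] [ 0.69117228 -1.25909774 -0.22442391] 0.007126883748405113 0.0
```

View pics/s5.png

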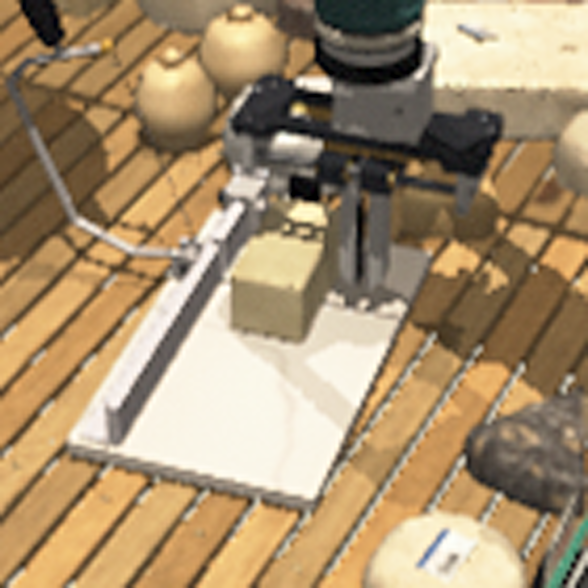

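The block lies flat by the stop at about (280,280), with a gap to the fence, and the closed fingers stand in front of its near face. I'll push it to the fence.

Call:
{"name": "step_arm", "arguments": {"rows": [[[0,0.02,0],[0,0,0],1],[[0,0.04,0],[0,0,0],1],[[0,0.055,0],[0,0,0],1],[[0,0.07,0],[0,0,0],1],[[0,0.08,0],[0,0,0],1],[[0,0.09,0],[0,0,0],1],[[0,0.095,0],[0,0,0],1],[[0,0.095,0],[0,0,0],1]]}}

```text
clock: 14.02
eef_pos: [0.5455, -0.1923, 0.047]
ee_rot: [[-0.138, 0.99, 0.0], [0.99, 0.138, 0.0], [-0.0, 0.0, -1.0]]
ft_force: [-0.8, 0.2, -0.5]
gripper_width: 0.0005
gripper_force: 0.0
```

Call:
{"name": "step_arm", "arguments": {"rows": [[[0,0.004,0],[0,0,0],1],[[0,0.008,0],[0,0,0],1],[[0,0.012,0],[0,0,0],1],[[0,0.012,0],[0,0,0],1]]}}

```text
clock: 14.35
eef_pos: [0.5471, -0.1921, 0.047]
ee_rot: [[-0.137, 0.991, -0.006], [0.991, 0.137, -0.0], [0.001, -0.006, -1.0]]
ft_force: [-7.5, -0.1, 3.8]
gripper_width: 0.0005
gripper_force: 3.6
```

Run:
```python
from h import *
st=r.read_state();print(st["eef_pos"],tocut(st["eef_pos"]),st["ft_force"],st["gripper_width"],st["gripper_force"])
```

```text
[ 0.54714689 -0.19205235  0.04698836] [-14.86505291 -59.06403229] [-7.53570997 -0.1027457   3.83414521] 0.00046625654960319115 3.6111127585172653
```

Flush on the fence at 7.5 N. Next I'll back off, lift and move over the press point at cutter (18, −35).

Call:
{"name": "step_arm", "arguments": {"rows": [[[0,-0.02,0],[0,0,0],1],[[0,-0.03,0],[0,0,0],1],[[0,-0.03,-0.05],[0,0,0],1],[[0,-0.03,-0.12],[0,0,0],1],[[0.02,0,-0.15],[0,0,0],1],[[0.06,0.05,-0.15],[0,0,0],1],[[0.06,0.08,-0.15],[0,0,0],1],[[0.06,0.08,-0.15],[0,0,0],1]]}}

```text
clock: 15.02
eef_pos: [0.58, -0.1627, 0.1076]
ee_rot: [[-0.139, 0.99, 0.003], [0.99, 0.139, -0.0], [-0.001, 0.003, -1.0]]
ft_force: [-0.2, -0.5, 0.2]
gripper_width: 0.0004
gripper_force: 0.0
```

Run:
```python
from h import *
st=r.read_state();print(st["eef_pos"],tocut(st["eef_pos"]),st["ft_force"],st["gripper_width"],st["gripper_force"])
go(cut(18,-35),.075,97.95)
```

```text
[ 0.57996696 -0.16273877  0.10762972] [ 21.6939158  -34.57148843] [-0.22373801 -0.48182719  0.20972572] 0.0003628011730492616 0.0
shift [-0.001, -0.0095, 0.0815] turn [0.0014, 0.0003, 0.0005]
```

Call:
{"name": "step_arm", "arguments": {"rows": [[[0,-0.01,0.03],[0,0,0],1],[[0,-0.01,0.06],[0,0,0],1],[[0,-0.01,0.075],[0,0,0],1],[[0,-0.01,0.085],[0,0,0],1],[[0,-0.01,0.09],[0,0,0],1],[[0,-0.01,0.093],[0,0,0],1],[[0,-0.01,0.095],[0,0,0],1]]}}

```text
clock: 15.6
eef_pos: [0.5725, -0.1641, 0.0722]
ee_rot: [[-0.137, 0.991, -0.002], [0.991, 0.137, 0.0], [0.001, -0.002, -1.0]]
ft_force: [-9.1, 1.6, 17.4]
gripper_width: 0.0006
gripper_force: 8.7
```

Call:
{"name": "step_arm", "arguments": {"rows": [[[0,0,0.002],[0,0,0],1],[[-0.003,0,0.004],[0,0,0],1],[[-0.006,0.001,0.005],[0,0,0],1],[[-0.008,0.002,0.005],[0,0,0],1],[[-0.008,0.002,0.005],[0,0,0],1],[[-0.008,0.002,0.005],[0,0,0],1]]}}

```text
clock: 16.1
eef_pos: [0.5749, -0.1661, 0.0722]
ee_rot: [[-0.138, 0.99, 0.001], [0.99, 0.138, 0.002], [0.002, 0.001, -1.0]]
ft_force: [-8.7, 5.2, 19.1]
gripper_width: 0.0005
gripper_force: 9.8
```

Run:
```python
from h import *
st=r.read_state();f=np.array(st["ft_force"]);c,s=np.cos(YAW),np.sin(YAW)
print(st["eef_pos"],tocut(st["eef_pos"]),"cutter-frame force on tool",c*f[0]+s*f[1],-s*f[0]+c*f[1],f[2])
```

```text
[ 0.57489444 -0.1660873   0.07215623] [ 16.20701453 -37.18626224] cutter-frame force on tool -7.879006679929106 6.347517557348047 19.126104235072056
```

The push is now 19 N down, 7.9 N to the fence and 6.3 N to the stop. I'll firm it up, mostly down and toward the stop.

Call:
{"name": "step_arm", "arguments": {"rows": [[[0,0,0.003],[0,0,0],1],[[-0.002,0,0.006],[0,0,0],1],[[-0.005,0,0.01],[0,0,0],1],[[-0.008,0,0.01],[0,0,0],1],[[-0.01,0.001,0.01],[0,0,0],1],[[-0.01,0.001,0.01],[0,0,0],1],[[-0.01,0.001,0.01],[0,0,0],1]]}}

```text
clock: 16.68
eef_pos: [0.5771, -0.1681, 0.0721]
ee_rot: [[-0.139, 0.99, 0.005], [0.99, 0.138, 0.004], [0.004, 0.005, -1.0]]
ft_force: [-12.0, 11.8, 32.8]
gripper_width: 0.0008
gripper_force: 15.9
```

```bash
cat > q.py <<'E'
from h import *
st=r.read_state();f=np.array(st["ft_force"]);c,s=np.cos(YAW),np.sin(YAW)
print(st["eef_pos"],tocut(st["eef_pos"]),"cutter-frame force on tool",c*f[0]+s*f[1],-s*f[0]+c*f[1],f[2],st["dq"].round(3))
E
python3 q.py
```

```text
[ 0.57707464 -0.16813508  0.07206979] [ 18.08303125 -39.51590643] cutter-frame force on tool -10.260537565061279 13.3543747039252 32.8107463151859 [-0.    -0.002 -0.     0.    -0.001 -0.002]
```

Run:
```python
from h import *
exec(open("q.py").read().split("\n",1)[1])
for n in("side","top"):
    s=optics.snapshot(n);X=cloud(s);P=X.reshape(-1,3);P=P[~np.isnan(P[:,0])]
    C=np.c_[np.array([tocut(p) for p in P[:,:2]]),P[:,2]*1000]
    Q=C[(C[:,0]>-30)&(C[:,0]<60)&(C[:,1]>-125)&(C[:,1]<30)]
    T=Q[(abs(Q[:,2]-72)<4)&(Q[:,1]>-30)]
    print(n,"top-left part",len(T),T.min(0).round(1) if len(T) else 0,T.max(0).round(1) if len(T) else 0)
    L=Q[(Q[:,2]>30)&(Q[:,2]<66)&(Q[:,1]>-15)&(Q[:,1]<10)&(Q[:,0]<48)]
    print(" left end face y",len(L),np.percentile(L[:,1],[5,50,95]).round(1) if len(L) else 0)
    N=Q[(Q[:,2]>30)&(Q[:,2]<66)&(Q[:,0]<8)&(Q[:,1]<-8)]
    if len(N)>5: print(" near face x",len(N),np.percentile(N[:,0],[5,50,95]).round(1))
    S=C[(abs(C[:,2]-20)<3)&(abs(C[:,0])<100)&(abs(C[:,1])<160)];print(" slab left edge",np.percentile(S[:,1],99.8).round(1),"near edge",np.percentile(S[:,0],.2).round(1))
    if n=="side": cv2.imwrite("pics/s6.png",cv2.resize(s["frame"][110:250,250:390],None,fx=4.2,fy=4.2,interpolation=cv2.INTER_CUBIC)[:,:,::-1])
```

```text
[ 0.57707464 -0.16813508  0.07206979] [ 18.08303125 -39.51590643] cutter-frame force on tool -10.260537565061279 13.3543747039252 32.8107463151859 [-0.    -0.002 -0.     0.    -0.001 -0.002]
side top-left part 119 [ -0.2 -29.9  68.1] [55.   0.9 75. ]
 left end face y 157 [-8.4 -3.4  0.4]
 near face x 129 [-3.9 -0.   1.6]
 slab left edge 146.2 near edge -83.7
top top-left part 86 [ -1.6 -23.4  68.2] [53.1 -6.2 75.9]
 left end face y 33 [-12.4  -5.9  -4.8]
 near face x 30 [-2.8 -1.9  0.4]
 slab left edge 140.0 near edge -84.9
```

View pics/s6.png

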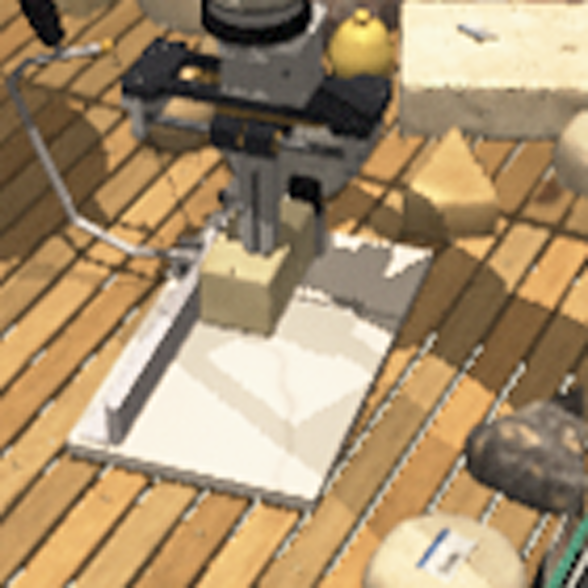

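The picture shows the block seated in the corner: its left end measures −5 mm and its near face about −2 to −3 mm, as expected. The bow is back and the fingers are well left of the groove. One more small nudge into the fence, then a settling check.

Call:
{"name": "step_arm", "arguments": {"rows": [[[-0.001,0.002,0],[0,0,0],1],[[-0.002,0.004,0],[0,0,0],1],[[-0.003,0.006,0],[0,0,0],1],[[-0.003,0.006,0],[0,0,0],1],[[-0.003,0.006,0],[0,0,0],1],[[-0.003,0.006,0],[0,0,0],1],[[-0.003,0.006,0],[0,0,0],1],[[-0.003,0.006,0],[0,0,0],1]]}}

```text
clock: 17.45
eef_pos: [0.5792, -0.1695, 0.0721]
ee_rot: [[-0.138, 0.99, 0.004], [0.99, 0.138, 0.003], [0.003, 0.004, -1.0]]
ft_force: [-12.6, 9.9, 33.1]
gripper_width: 0.0001
gripper_force: 16.0
```

```bash
python3 q.py
```

```text
[ 0.57918925 -0.16953549  0.07205595] [ 19.98363218 -41.19532273] cutter-frame force on tool -11.11619478308419 11.57807802391699 33.082330571330424 [ 0.001 -0.002 -0.    -0.    -0.     0.002]
```

```bash
python3 -c "
from bench import ticket
print(ticket.close_job())"
```

```text
the job is handed in; nothing more can be done
None
```

I handed the job in with the stop pushed to its right-hand end and the block flush in the corner, held by about 33 N down, 11 N toward the fence and 12 N toward the stop, fingers about 19 mm left of the groove, bow folded back; the hand-in gave no verdict.

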